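# Shut and bolt the specimen case

## Task

The blood tubes are packed: press the lid of the specimen transport case fully shut, then hold the spring safety catch down with one fingertip while the other fingertip pushes the bolt fully home over the lid. Let go so that the catch springs back up and locks the bolt, and finish clear of the case. Nothing is to be picked up: the case and the things round it stay where they stand.

Things in the scene. Friction and masses are not known exactly. Their poses are not given: they have to be found in the camera images.
- specimen_case: white transport case, 140 (x) x 260 (y) x 95 mm, loose on rubber feet, 6 kg. Origin: centre of its underside; x to its back (hinge side), y to its left, z up. Left 145 mm: tube compartment under the hinged lid; right 115 mm: closed compartment whose flat top (z = 95 mm) carries the bolt (in front, along y at x = -34 mm) and the spring catch (behind it, at x = +16 mm).
- lid (a joint): hinge angle of the lid (rad): 0 shut, positive open. Hinge line along the case's y at x = 68, z = 95 mm. Lid plate 140 mm deep, 145 mm wide, 6.5 mm thick, top at z = 95 mm when shut. The stiff hinge holds it at any angle; 1 to 6 N pressed down near its front edge shuts it. A steel staple 26 mm tall on its right front corner takes the bolt; a bolt slid out first keeps the lid from shutting.
- lid_front (a point): the place to press: point on the top of the lid, 112 mm from the hinge line, near the middle of the lid's width (74 mm left of the case's middle, 28 mm behind the lid's front edge); moves with the lid
- bolt (a joint): travel of the bolt (m): 0 drawn back (start), 0.026 home at its stop, along the case's +y (towards the lid). Steel rod 12 mm thick, top at z = 114 mm, in two fixed guides (y = -25 and -110 mm, tops z = 118 mm). Friction about 2 N. The catch's tooth stops it after 2 to 4 mm unless the catch is down more than 6.5 mm; a second notch takes the tooth again from 24 mm on.
- bolt_tab (a point): middle of the rear (-y) face of the bolt's upturned flat tab, at z = 136 mm in the case frame; the tab is 24 mm wide (x), 8 mm thick (y) and its top is at z = 146 mm; push this face along the case's +y. Moves with the bolt; at the start at y = -76 mm in the case frame.
- catch (a joint): downward travel of the catch (m): 0 up (sprung), 0.009 fully down. Spring force 4.5 N at the top, 9 N fully down; it springs up by itself when let go in either end position of the bolt
- catch_plate: ribbed steel thumb plate of the catch, 28 (x) x 66 (y) x 6 mm, level, moves straight down; it does not slide with the bolt, a fingertip can glide along it. Origin: centre of its top face, at y = -73 mm in the case frame, z = 132 mm when up, 123 mm fully down (then 5 mm above the bolt's guides, 23 mm below the top of its tab). Its middle is 50 mm behind (+x) the middle of the tab.
- bottle: white reagent bottle with blue screw cap, 48 mm diameter, 98 mm tall, standing; origin under its centre; leave alone
- vial: slim vial with red cap, 21 mm diameter, 80 mm tall, standing; origin under its centre; leave alone
- bench_timer: flat lab timer, 70 x 66 x 19 mm; origin under its centre; leave alone

How it is judged (in metres and radians):
On the way, in this order (a step that is already met when the one before it is completed fails the run):
1. the lid is pressed shut while the bolt is still drawn back (value of joint lid below 0.03 rad and value of joint bolt below 0.006 m), for 0.2 s.
2. the finger holds the catch down while the bolt is slid past it (contact force between the fingers and catch_plate above 1 N and value of joint catch above 0.006 m and value of joint bolt above 0.013 m and value of joint lid below 0.04 rad), for 0.05 s.
At the end, for the whole second after the job is handed in: The lid is shut (within 0.04 rad), the bolt is home (at least 23.5 of 26 mm), the catch is up again (within 2 mm of the top), the case stands at rest within 30 mm of where it stood, and every bystander is within 30 mm of where it stood (value of joint lid below 0.04 rad and value of joint bolt above 0.0235 m and value of joint catch below 0.002 m and height (world z) of specimen_case below 0.006 m and linear speed of specimen_case below 0.01 m/s and distance of each of specimen_case, bottle, vial, bench_timer from where it was at the start of the episode below 0.03 m); the robot touches nothing.
It fails at once if the bolt is forced past the catch while the catch is up (value of joint bolt between 0.006 and 0.02 m and value of joint catch below 0.0045 m).
It fails at once if the case is lifted, tipped or shoved more than 30 mm (height (world z) of specimen_case above 0.012 m or angle between specimen_case's own z axis and vertical above 0.12 rad or distance of specimen_case from where it was at the start of the episode above 0.03 m).
It fails at once if the bottle, vial or timer is picked up, knocked over or moved more than 30 mm (distance of any of bottle, vial, bench_timer from where it was at the start of the episode above 0.03 m or height (world z) of any of bottle, vial, bench_timer above 0.02 m or angle between any of bottle, vial's own z axis and vertical above 0.5 rad).
It also fails if it takes over 42 s, if anything falls off the work surface, if the arm or the gripper's body presses on something with over 40 N, if the wrist force passes 120 N, or if a joint passes its speed limit or range.

## Robot

A 6-joint arm with a two-finger parallel gripper is mounted at the origin on a cart in front of the work surface, level with it; the furniture and walls round the work are solid. World frame = base frame: x ahead of the robot, y to its left, z up, the work surface at z = 0. Lengths are in mm, angles in rad, forces in N, time in s.
With the tool pointing down it reaches from about 350 to 950 mm from the base axis. Payload 17.4 kg.
Tool frame: the origin (TCP) lies at the very end of the fingers, on their centre line; the grasp point (between the pads) lies 19 mm behind it; x points along the fingers, z is the direction in which the jaws open and shut, and the axes are right-handed (so a half turn about x gives the same grasp; the last joint's range is limited). The gripper opens to 93 mm and grips with 3 to 60 N. Pads are 15 mm wide; open, the fingers measure 128 mm over their backs; the gripper's body (75 mm by 188 mm) begins 65 mm behind the grasp point.
Start: joints at [-1.203, 0.116, 1.442, -0, 1.584, -0.038], TCP at [266.45, -620.191, 218.646] pointing down, gripper open.
Joint ranges: [-2.83, 2.83], [-0.83, 2.19], [0.07, 2.5], [-1.14, 4.28], [0.01, 3], [-2.97, 2.97]. Speed limits (rad/s): [1.89, 1.89, 2.22, 3.14, 3.14, 3.14].

## Interface

Orientations are given as a unit quaternion [w, x, y, z].
In Python, from rig import arm gives the robot as it stands. The module is installed in compiled form; this text tells all that it offers.
- The arm moves only by the tool send_rows, never from a script. Its argument "commands" is a list that holds one entry, the list of rows, each a list of 7 numbers: the shift along the tool's x, y, z in m, then the turn, a rotation vector about the tool's x, y, z in rad, then the opening, from 0 (shut) to 1 (fully open). A call has 1 to 12 rows; each row shifts and turns the commanded pose from where the row before left it, along the tool's axes as they then stand; what a row does not reach is not made up. A row lasts 1/8 s, in which the tool goes at most 62.5 mm and 10.7 degrees, less where a joint would pass 70% of its speed; a pose out of reach is approached as far as the arm can. A call with a gripper value outside its range is refused whole. The fingers move at their own pace and stop on an object; the grip force is fixed at half the most. Time passes only in rows, so rows that do not move let the fingers close. It gives the time, the measured TCP pose, the force and the opening at its end, in the units of the state.
- arm.get_obs(): the state, without advancing time (a new reading comes with each control period).
- arm.grab_frame(name): name is "scene" or "top" or "wrist"; returns the picture (480x640x3 uint8, red, green, blue); there is no depth.
- arm.camera_model(name): a dict with "fx", "fy", "cx", "cy" (pixels), "pose" (4x4, takes a point from camera to world coordinates). Camera axes: x right, y up, looking along -z (the intrinsics and any distortion apply to the point x, -y, -z); pixel columns grow to the right and rows downward; lengths in mm; the calibration is good to about 2 mm. A picture is of the moment at which its call begins: read the wrist's pose just before it. camera_model takes no time and is no camera call; for the wrist camera it gives the pose at the moment of the call.
- arm.close_job(): hands the job in, once; it reports no verdict.
The state is a dict: "time": time; "joint_positions": joint angles; "joint_vel": joint speeds; "effort": joint torques, N m; "ee_pos": TCP position; "tcp_rot": TCP orientation; "force": force on the tool from outside, world axes, zero at the start; "moment": the same for the moment, N m; "width": finger opening in mm.
Only numpy, scipy, OpenCV 4.12 (cv2) and the standard library are available. Lean on these libraries where they do the work, as an engineer would, in place of code of your own. Each camera call takes 0.05 s, during which the arm holds its last target.

## Working session

There is one attempt and no reset: what is moved stays moved. The work goes in short steps, Python scripts to look and compute and a tool call to move; the robot and the scene stay as the last step left them, time stands still between calls to the robot, and variables do not carry over. Pictures are saved under pics/ and viewed, and the job is handed in when it is done.

Besides the shell and the picture viewer there is one more tool, called after "Call:" as name(argument=value, ...), one argument or row to a line, values as JSON. send_rows: Moves the arm, as the interface text tells. Its arguments: {"type":"object","properties":{"commands":{"type":"array","items":{"type":"array","items":{"type":"array","items":{"type":"number"}}}}},"required":["commands"]}

```bash
mkdir -p pics; python3 - <<'E'
from rig import arm
import cv2
o=arm.get_obs(); print(o)
for n in ("scene","top"):
    f=arm.grab_frame(n); cv2.imwrite(f"pics/{n}0.png",f[:,:,::-1])
    print(n,arm.camera_model(n))
print(arm.get_obs()['time'])
E
```

```text
{'time': 0.0, 'joint_positions': array([-1.20275846e+00,  1.16492503e-01,  1.44224919e+00, -1.13462785e-05,
        1.58396922e+00, -3.77514661e-02]), 'joint_vel': array([-0.00127261, -0.00095792, -0.00161733, -0.00082004, -0.00059081,
       -0.00150508]), 'effort': array([-2.46451593e-03, -7.21261883e+01, -6.22605729e+01,  7.78301689e-02,
        2.37997470e-02, -6.15881004e-05]), 'ee_pos': array([ 266.40277131, -619.99895937,  217.91075793]), 'tcp_rot': array([ 0.59017225,  0.38921749,  0.59082036, -0.38876441]), 'force': array([-0.41812768, -0.28568695,  0.57402042]), 'moment': array([-0.01734203, -0.00950945, -0.01816514]), 'width': 92.92393382799156}
scene {'fx': 511.8631193029827, 'fy': 511.8631193029827, 'cx': 312.5322026192026, 'cy': 234.4401267003982, 'pose': array([[-7.37059066e-01,  3.46686786e-01, -5.80131196e-01,
        -5.79527273e+01],
       [-6.75382623e-01, -3.46677369e-01,  6.50901770e-01,
         6.76587704e+02],
       [ 2.45406861e-02,  8.71563580e-01,  4.89667929e-01,
         5.78582421e+02],
       [ 0.00000000e+00,  0.00000000e+00,  0.00000000e+00,
         1.00000000e+00]])}
top {'fx': 519.8797782634515, 'fy': 519.8797782634515, 'cx': 323.66905008464363, 'cy': 232.74176489146876, 'pose': array([[-8.92694937e-03,  9.92961779e-01, -1.18098324e-01,
         3.91836134e+02],
       [-9.99516122e-01, -1.23797337e-02, -2.85353127e-02,
         4.40971668e+01],
       [-2.97965007e-02,  1.17786446e-01,  9.92591820e-01,
         1.06836623e+03],
       [ 0.00000000e+00,  0.00000000e+00,  0.00000000e+00,
         1.00000000e+00]])}
0.1
```

View pics/scene0.png

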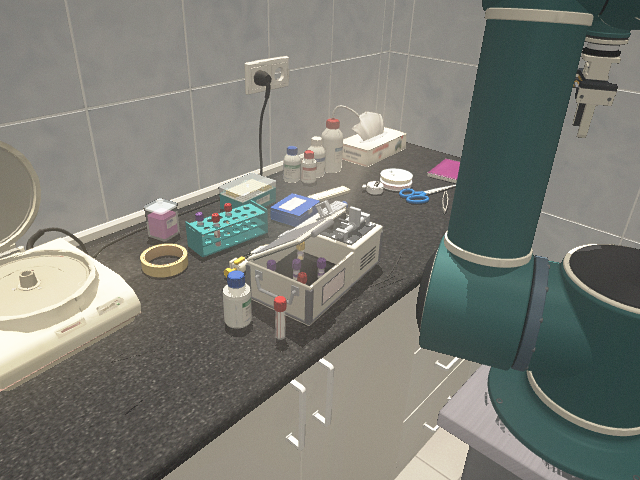

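View pics/top0.png

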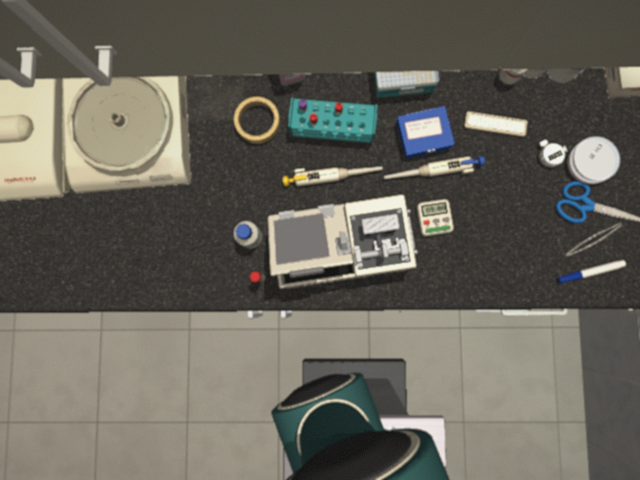

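The top view shows the case at about (342,240), with the lid part open on the left half and the bolt and catch on the right half. The timer is at (435,218), the bottle at (247,233) and the vial at (255,277). I'll zoom in.

```bash
python3 - <<'E'
import cv2
f=cv2.imread("pics/top0.png")[185:300,225:465]
cv2.imwrite("pics/top0z.png",cv2.resize(f,None,fx=3.33,fy=3.33,interpolation=cv2.INTER_CUBIC))
f=cv2.imread("pics/scene0.png")[190:340,215:395]
cv2.imwrite("pics/scene0z.png",cv2.resize(f,None,fx=4,fy=4,interpolation=cv2.INTER_CUBIC))
E
```

```text
(no output)
```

View pics/top0z.png

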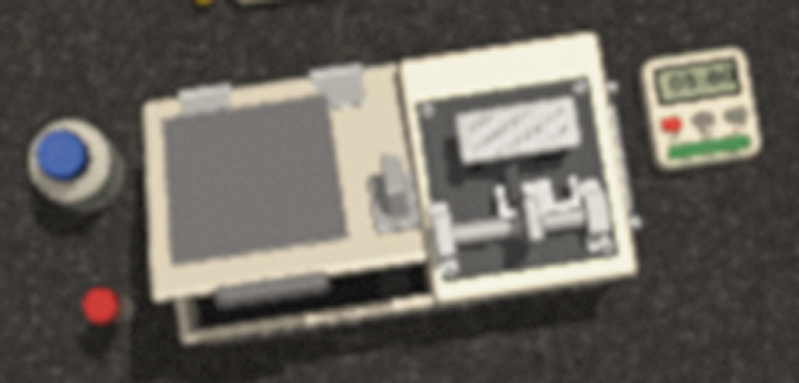

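View pics/scene0z.png

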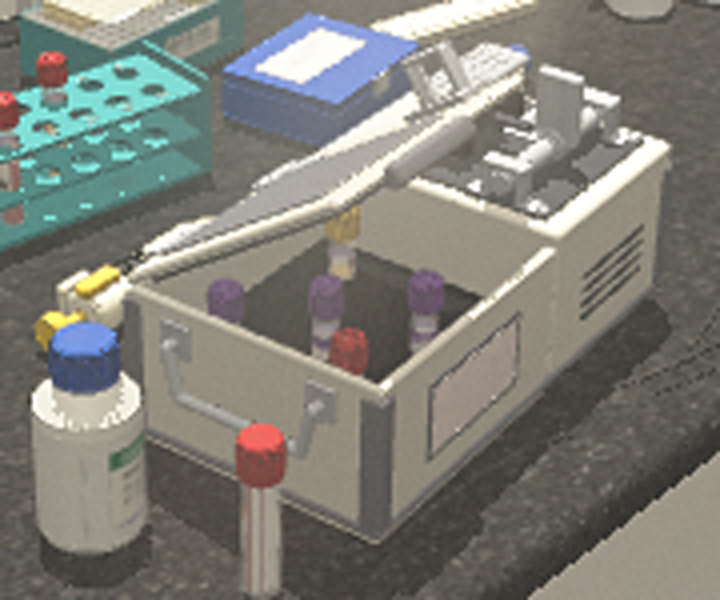

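```bash
cat > h.py <<'E'
from rig import arm
import numpy as np, cv2
from scipy.spatial.transform import Rotation as R
def ray(cm,u,v,z):
    P=np.array(cm['pose']); d=P[:3,:3]@np.array([(u-cm['cx'])/cm['fx'],-(v-cm['cy'])/cm['fy'],-1.0])
    o=P[:3,3]; return o+d*(z-o[2])/d[2]
def proj(cm,p):
    P=np.array(cm['pose']); c=P[:3,:3].T@(np.array(p)-P[:3,3]); return cm['cx']+cm['fx']*c[0]/-c[2], cm['cy']-cm['fy']*c[1]/-c[2]
def case_fit(W,C):  # 2D rigid: W = R C + t
    W=np.array(W)[:,:2];C=np.array(C)[:,:2];w=W.mean(0);c=C.mean(0)
    a=W-w;b=C-c; th=np.arctan2((b[:,0]*a[:,1]-b[:,1]*a[:,0]).sum(),(a*b).sum())
    Rm=np.array([[np.cos(th),-np.sin(th)],[np.sin(th),np.cos(th)]]);t=w-Rm@c
    return th,t,a-(b@Rm.T)
E
python3 - <<'E'
from h import *
cm=arm.camera_model("top")
z=lambda u,v,h:ray(cm,225+(u+.5)/3.33-.5,185+(v+.5)/3.33-.5,h)
W=[z(635,272,95),z(597,33,95),z(400,62,95),z(435,300,95),z(519,130,132)]
C=[(-70,-130),(70,-130),(70,-15),(-70,-15),(16,-73)]
th,t,r=case_fit(W,C); print(np.round(W,1),th,t,r.round(1))
print(z(68,155,98),z(100,305,80),z(700,108,19))
E
```

```text
[[442.5 -98.1  95. ]
 [578.6 -80.6  95. ]
 [563.4  31.5  95. ]
 [428.   13.8  95. ]
 [518.5 -32.2 132. ]] 0.1298618356467368 [493.63815149  38.4545155 ] [[ 1.5  1.4]
 [-1.3  0.7]
 [-1.6 -1.1]
 [ 1.9 -0.7]
 [-0.5 -0.3]]
[512.08258529 220.54969461  98.        ] [427.66770059 204.6605203   80.        ] [ 545.85212904 -151.57561851   19.        ]
```

```bash
cat >> h.py <<'E'
TH,T=0.130,np.array([493.6,38.5])
def c2w(x,y,z): return np.array([T[0]+np.cos(TH)*x-np.sin(TH)*y,T[1]+np.sin(TH)*x+np.cos(TH)*y,z])
def rot(): q=arm.get_obs()['tcp_rot']; return R.from_quat([q[1],q[2],q[3],q[0]])
def goal(th=None,s=1):
    th=TH if th is None else th
    x=np.array([0,0,-1.]); z=s*np.array([np.cos(th),np.sin(th),0]); return R.from_matrix(np.column_stack([x,np.cross(z,x),z]))
def delta(p,s=1):
    o=arm.get_obs();r=rot();g=goal(s=s)
    print('t',o['time'],'pos',o['ee_pos'].round(1),'F',o['force'].round(1),'w',round(o['width'],1))
    print('shift tool(now) mm',r.inv().apply(np.array(p)-o['ee_pos']).round(1),'in goal frame',g.inv().apply(np.array(p)-o['ee_pos']).round(1),'turn',(r.inv()*g).as_rotvec().round(4))
E
python3 - <<'E'
from h import *
print(rot().as_matrix().round(3))
p=c2w(-44,74,300);print(p)
delta(p,1);delta(p,-1)
print(goal().as_matrix().round(2))
E
```

```text
[[-0.     0.919  0.395]
 [ 0.001  0.395 -0.919]
 [-1.     0.    -0.001]]
[440.37835012 106.17167786 300.        ]
t 0.1 pos [ 266.4 -620.   218. ] F [-0.3 -0.   0.8] w 92.8
shift tool(now) mm [ -81.4  446.5 -598.6] in goal frame [-82.  697.5 266.7] turn [-1.295e+00 -8.000e-04 -7.000e-04]
t 0.1 pos [ 266.4 -620.   218. ] F [-0.3 -0.   0.8] w 92.8
shift tool(now) mm [ -81.4  446.5 -598.6] in goal frame [ -82.  -697.5 -266.7] turn [ 1.8466e+00 -8.0000e-04  9.0000e-04]
[[ 0.   -0.13  0.99]
 [ 0.    0.99  0.13]
 [-1.    0.    0.  ]]
```

Call:
send_rows(
  commands=[
    [[-0.041,0,-0.04,0,0,0,0],[-0.041,0,-0.04,0,0,0,0],[0,0.055,-0.015,-0.1295,0,0,0],[0,0.055,-0.015,-0.1295,0,0,0],[0,0.055,-0.015,-0.1295,0,0,0],[0,0.055,-0.015,-0.1295,0,0,0],[0,0.055,-0.015,-0.1295,0,0,0],[0,0.055,-0.015,-0.1295,0,0,0],[0,0.055,-0.015,-0.1295,0,0,0],[0,0.055,-0.015,-0.1295,0,0,0],[0,0.055,-0.015,-0.1295,0,0,0],[0,0.055,-0.015,-0.1295,0,0,0]],
  ],
)

```text
time: 1.6
ee_pos: [399.4, -39.9, 300.3]
tcp_rot: [0.705, -0.047, 0.706, 0.047]
force: [1.6, 0.1, 0.7]
width: 0.3
```

```bash
python3 - <<'E'
from h import *
delta(c2w(-44,74,300))
E
```

```text
t 1.6 pos [399.4 -39.9 300.3] F [1.6 0.1 0.7] w 0.3
shift tool(now) mm [  0.3 139.2  60.1] in goal frame [  0.3 139.5  59.6] turn [ 0.0042 -0.0004 -0.0002]
```

```bash
python3 - <<'E'
from h import *
import pickle
cm=arm.camera_model("wrist"); f=arm.grab_frame("wrist"); cv2.imwrite("pics/w1.png",f[:,:,::-1]); pickle.dump(cm,open("w1.pkl","wb"))
print(cm['fx'],cm['cx'],cm['cy'],cm['pose'].round(2))
for n,c in dict(plate=(16,-73,132),tab=(-34,-76,146),fr=(-70,-130,95),br=(70,-130,95),bl=(70,-15,95),fl=(-70,-15,95)).items(): print(n,np.round(proj(cm,c2w(*c)),1))
E
```

```text
389.4208364292107 315.427500868007 232.50284456627145 [[ 9.9000e-01 -1.3000e-01 -3.0000e-02  3.9029e+02]
 [ 1.3000e-01  9.6000e-01  2.4000e-01  2.6600e+01]
 [-0.0000e+00 -2.4000e-01  9.7000e-01  4.6619e+02]
 [ 0.0000e+00  0.0000e+00  0.0000e+00  1.0000e+00]]
plate [451.8 222.6]
tab [398.  229.4]
fr [348.8 269.4]
br [487.8 270. ]
bl [501.7 153.6]
fl [351.9 152.9]
```

View pics/w1.png

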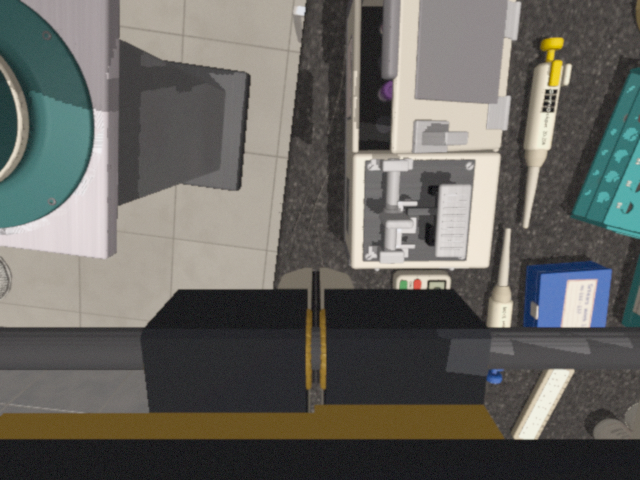

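The wrist view shows the right compartment with corners at about (349,268), (492,268) and (501,154), the plate near (453,220) and the tab near (400,230). All are close to the predictions. I'll enlarge it to refine the pose.

```bash
python3 - <<'E'
import cv2
f=cv2.imread("pics/w1.png")[140:280,335:510]
cv2.imwrite("pics/w1z.png",cv2.resize(f,None,fx=4,fy=4,interpolation=cv2.INTER_CUBIC))
E
```

```text
(no output)
```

View pics/w1z.png

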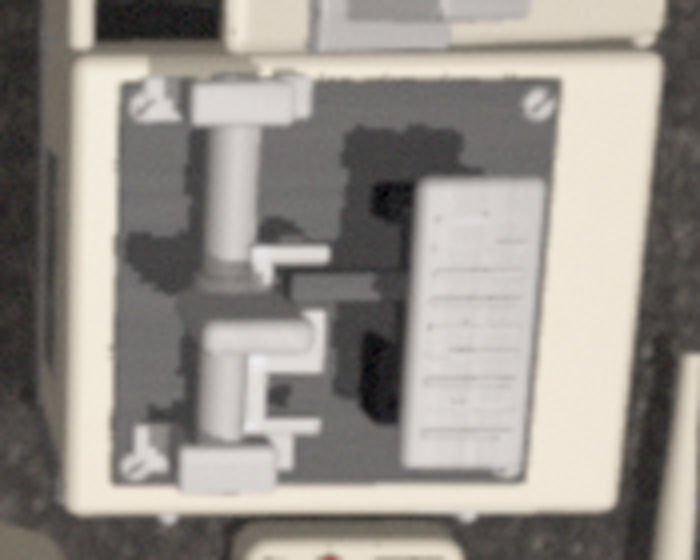

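```bash
python3 - <<'E'
from h import *
import pickle
cm=pickle.load(open("w1.pkl","rb"))
z=lambda u,v,h:ray(cm,335+(u+.5)/4-.5,140+(v+.5)/4-.5,h)
pts=[(72,55,95,70*-1,-15),(662,55,95,70,-15),(615,515,95,70,-130),(70,513,95,-70,-130),(418,178,132,2,-40),(547,178,132,30,-40),(522,470,132,30,-106),(402,468,132,2,-106)]
W=[z(*p[:3]) for p in pts];C=[p[3:] for p in pts]
for sel in (slice(0,4),slice(4,8),slice(0,8)):
    th,t,r=case_fit(W[sel],C[sel]);print(th,t,'\n',r.round(1))
    c,s=np.cos(th),np.sin(th)
def inv(p): d=p[:2]-t; return np.array([c*d[0]+s*d[1],-s*d[0]+c*d[1]]).round(1)
for q in [(203,320),(315,320),(315,355),(203,355)]: print(inv(z(*q,146)))
E
```

```text
0.13954779092626146 [493.5089068  39.2578483] 
 [[ 0.6 -0.5]
 [-1.5 -1.4]
 [-0.9  0.2]
 [ 1.8  1.7]]
0.14785194010663433 [492.86263779  39.20731512] 
 [[ 0.1 -0.1]
 [-0.2 -0.5]
 [-0.4 -0.2]
 [ 0.5  0.8]]
0.14080933840759022 [493.38676797  39.31891921] 
 [[ 0.6 -0.4]
 [-1.3 -1.6]
 [-0.9 -0. ]
 [ 1.8  1.7]
 [-0.2 -0.2]
 [-0.5 -0.4]
 [-0.2  0. ]
 [ 0.7  0.8]]
[-45.7 -68. ]
[-22.2 -68.1]
[-21.7 -75.7]
[-45.4 -75.5]
```

```bash
sed -i 's/^TH,T=.*/TH,T=0.140,np.array([493.3,39.2])/' h.py; python3 - <<'E'
from h import *
delta(c2w(-44,74,200))
E
```

```text
t 1.65 pos [398.  -35.4 301. ] F [1.2 0.  2.7] w 0.3
shift tool(now) mm [101.3 134.2  61.2] in goal frame [101.  134.6  60.8] turn [ 0.0041  0.0009 -0.0017]
```

Call:
send_rows(
  commands=[
    [[0,0.05,0.02,0,0,0,0],[0,0.05,0.02,0,0,0,0],[0,0.034,0.021,0.004,0,0,0],[0,0,0,0,0,0,0],[0,0,0,0,0,0,0],[0,0,0,0,0,0,0]],
  ],
)

```text
time: 2.4
ee_pos: [443.0, 98.3, 300.8]
tcp_rot: [0.706, -0.044, 0.706, 0.044]
force: [-0.1, 0.4, 0.0]
width: 0.5
```

```bash
python3 - <<'E'
from h import *
delta(c2w(-44,74,200))
f=arm.grab_frame("scene"); cv2.imwrite("pics/s2.png",cv2.resize(f[150:350,200:420,::-1],None,fx=3,fy=3))
E
```

```text
t 2.4 pos [443.   98.3 300.8] F [-0.1  0.4  0. ] w 0.5
shift tool(now) mm [100.8   8.4  -2.6] in goal frame [100.8   8.4  -2.4] turn [-0.0153  0.0003  0.0001]
```

View pics/s2.png

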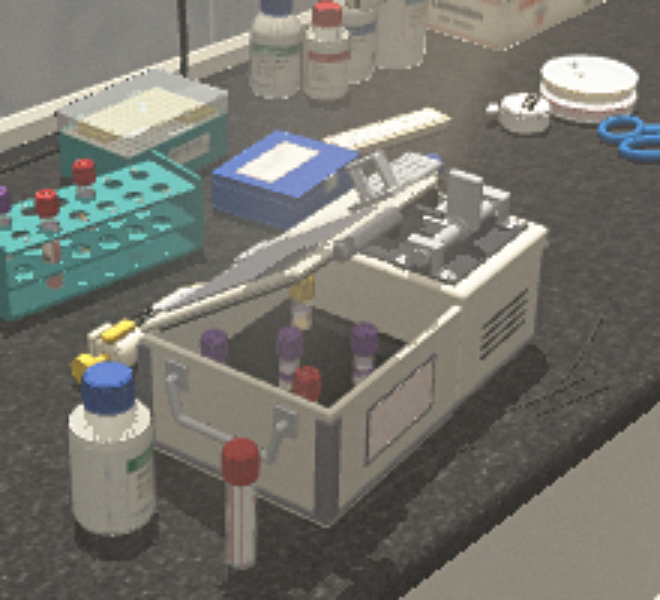

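The lid stands open by about 0.4 rad, and the gripper is above this crop. Next I'll align over lid_front and lower.

Call:
send_rows(
  commands=[
    [[0.04,0.008,-0.002,-0.015,0,0,0],[0.04,0,0,0,0,0,0],[0.03,0,0,0,0,0,0],[0.01,0,0,0,0,0,0],[0.01,0,0,0,0,0,0],[0.01,0,0,0,0,0,0],[0.01,0,0,0,0,0,0],[0.01,0,0,0,0,0,0],[0.01,0,0,0,0,0,0],[0.01,0,0,0,0,0,0],[0.005,0,0,0,0,0,0],[0,0,0,0,0,0,0]],
  ],
)

```text
time: 3.95
ee_pos: [440.0, 106.9, 115.3]
tcp_rot: [0.705, -0.05, 0.706, 0.05]
force: [-0.2, -0.1, 0.3]
width: 0.5
```

```bash
python3 - <<'E'
from h import *
delta(c2w(-44,74,95))
E
```

```text
t 3.95 pos [440.  106.9 115.3] F [-0.2 -0.1  0.3] w 0.5
shift tool(now) mm [20.3 -0.5 -0.7] in goal frame [20.3 -0.5 -0.7] turn [ 0.0011 -0.0006  0.    ]
```

```bash
python3 - <<'E'
from h import *
f=arm.grab_frame("scene"); cv2.imwrite("pics/s3.png",cv2.resize(f[150:350,200:420,::-1],None,fx=3,fy=3))
E
```

```text
(no output)
```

View pics/s3.png

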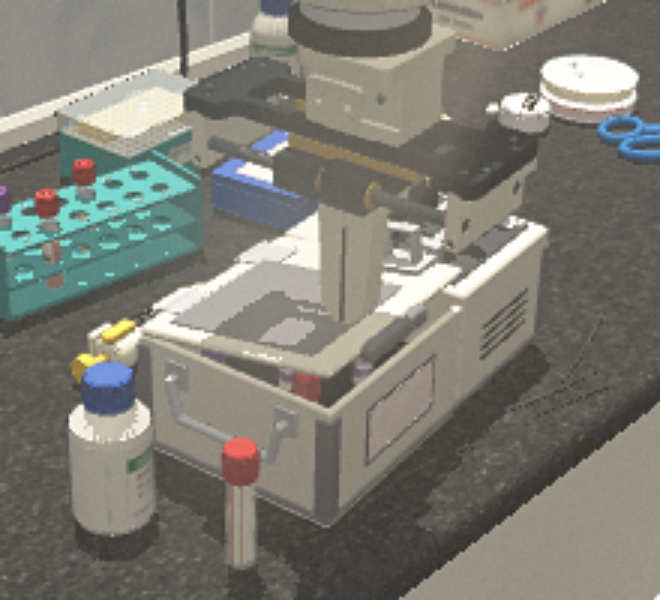

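The lid is being pushed down and is still a little open (about 0.2 rad). I'll keep going down.

Call:
send_rows(
  commands=[
    [[0.006,0,0,0,0,0,0],[0.006,0,0,0,0,0,0],[0.004,0,0,0,0,0,0],[0.002,0,0,0,0,0,0],[0,0,0,0,0,0,0],[0,0,0,0,0,0,0]],
  ],
)

```text
time: 4.75
ee_pos: [440.2, 106.9, 97.7]
tcp_rot: [0.705, -0.05, 0.705, 0.05]
force: [0.3, 0.7, -0.2]
width: 0.5
```

Call:
send_rows(
  commands=[
    [[0.002,0,0,0,0,0,0],[0.001,0,0,0,0,0,0],[0,0,0,0,0,0,0],[0,0,0,0,0,0,0]],
  ],
)

```text
time: 5.25
ee_pos: [440.3, 107.0, 95.1]
tcp_rot: [0.706, -0.05, 0.705, 0.05]
force: [-2.0, -0.3, 5.2]
width: 0.2
```

Call:
send_rows(
  commands=[
    [[0.001,0,0,0,0,0,0],[0,0,0,0,0,0,0],[0,0,0,0,0,0,0]],
  ],
)

```text
time: 5.62
ee_pos: [440.4, 106.9, 95.0]
tcp_rot: [0.706, -0.05, 0.705, 0.05]
force: [-7.9, -1.6, 16.6]
width: 0.4
```

The lid surface met the tip at z = 95.0 with 16 N, so the lid is shut. Next I'll retreat up and move behind the tab with the fingers about 40 mm apart.

Call:
send_rows(
  commands=[
    [[-0.02,0,0,0,0,0,0],[-0.04,0,0,0,0,0,0],[-0.045,0,0,0,0,0,0.2],[0,-0.05,0.01,0,0,0,0.43],[0,-0.05,0.01,0,0,0,0.43],[0,-0.05,0.01,0,0,0,0.43],[0,-0.012,0.005,0,0,0,0.43],[0,0,0,0,0,0,0.43],[0,0,0,0,0,0,0.43],[0,0,0,0,0,0,0.43]],
  ],
)

```text
time: 6.88
ee_pos: [497.4, -47.5, 198.9]
tcp_rot: [0.705, -0.05, 0.705, 0.05]
force: [0.2, 0.6, 0.1]
width: 40.1
```

```bash
python3 - <<'E'
from h import *
import pickle
delta(c2w(-9,-88,160))
cm=arm.camera_model("wrist"); f=arm.grab_frame("wrist"); cv2.imwrite("pics/w2.png",f[:,:,::-1]); pickle.dump(cm,open("w2.pkl","wb"))
f=arm.grab_frame("scene"); cv2.imwrite("pics/s4.png",cv2.resize(f[150:350,200:420,::-1],None,fx=3,fy=3))
E
```

```text
t 6.875 pos [497.4 -47.5 198.9] F [0.2 0.6 0.1] w 40.1
shift tool(now) mm [38.9 -1.5 -1. ] in goal frame [38.9 -1.5 -0.9] turn [0.0024 0.0004 0.    ]
```

View pics/w2.png

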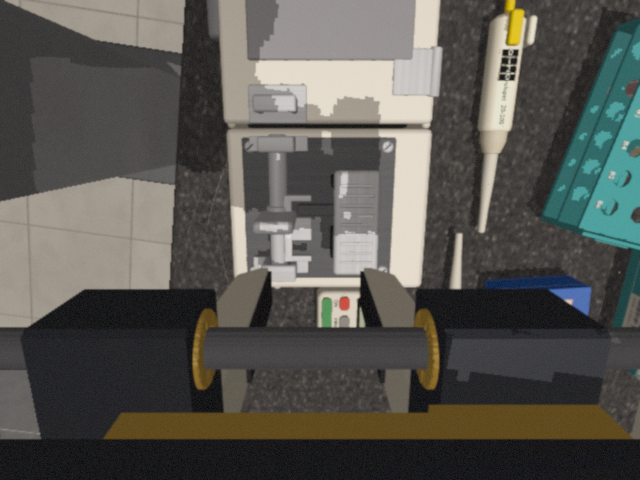

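View pics/s4.png

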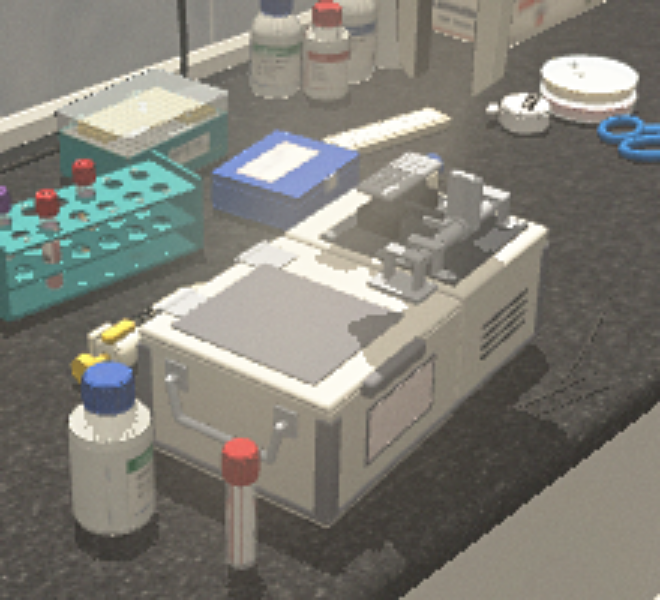

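The lid is flat shut in the scene view. In the wrist view the fingertips end near (262,272) and (372,272), and the tab is at about (273,222). I'll re-measure the case here.

```bash
python3 - <<'E'
import cv2
from h import *
import pickle
cm=pickle.load(open("w2.pkl","rb"))
for q in [(16,-73,132),(-34,-76,146),(-70,-130,95),(70,-130,95),(70,-15,95),(-70,-15,95)]: print(q,((np.array(proj(cm,c2w(*q)))-[215,115])*3.7).round(0))
o=arm.get_obs();r=rot()
for w in (20,37.5): 
  for s in(-1,1): print(w*s,((np.array(proj(cm,o['ee_pos']+r.apply([0,0,w*s])))-[215,115])*3.7).round(0))
f=cv2.imread("pics/w2.png")[115:300,215:440]
cv2.imwrite("pics/w2z.png",cv2.resize(f,None,fx=3.5,fy=3.2,interpolation=cv2.INTER_CUBIC) if 0 else cv2.resize(f[:160],None,fx=3.5,fy=3.5,interpolation=cv2.INTER_CUBIC))
E
```

```text
(16, -73, 132) [518. 406.]
(-34, -76, 146) [208. 444.]
(-70, -130, 95) [ 63. 641.]
(70, -130, 95) [762. 642.]
(70, -15, 95) [806.  48.]
(-70, -15, 95) [31. 46.]
-20 [211. 636.]
20 [536. 636.]
-37.5 [ 69. 636.]
37.5 [678. 636.]
```

View pics/w2z.png

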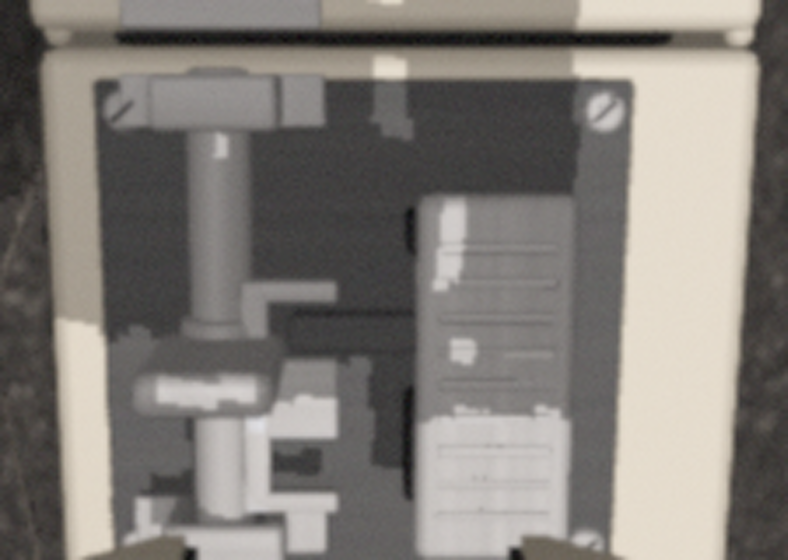

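The case has moved at most about 1.5 mm, within the calibration. The tips are in line with the tab and plate, and about 3 mm or more behind the tab's rear face. I'll lower onto the plate.

Call:
send_rows(
  commands=[
    [[0.03,0,0,0,0,0,0.43],[0.02,0,0,0,0,0,0.43],[0.01,0,0,0,0,0,0.43],[0.004,0,0,0,0,0,0.43],[0,0,0,0,0,0,0.43],[0,0,0,0,0,0,0.43]],
  ],
)

```text
time: 7.72
ee_pos: [497.9, -48.6, 135.4]
tcp_rot: [0.706, -0.05, 0.705, 0.05]
force: [-0.8, 0.0, 0.1]
width: 40.0
```

```bash
python3 - <<'E'
from h import *
delta(c2w(-9,-88,124))
E
```

```text
t 7.725 pos [497.9 -48.6 135.4] F [-0.8  0.   0.1] w 40.0
shift tool(now) mm [11.4 -0.4 -1.3] in goal frame [11.4 -0.4 -1.3] turn [0.001  0.0009 0.0003]
```

Call:
send_rows(
  commands=[
    [[0.004,0,0,0,0,0,0.43],[0.002,0,0,0,0,0,0.43],[0,0,0,0,0,0,0.43],[0,0,0,0,0,0,0.43]],
  ],
)

```text
time: 8.22
ee_pos: [497.9, -48.6, 129.2]
tcp_rot: [0.706, -0.05, 0.705, 0.05]
force: [0.7, -0.2, 5.1]
width: 40.0
```

Contact with the catch gives 5.1 N, as expected 3 mm into its travel. I'll go down to about z = 124.

Call:
send_rows(
  commands=[
    [[0.003,0,0,0,0,0,0.43],[0.002,0,0,0,0,0,0.43],[0,0,0,0,0,0,0.43],[0,0,0,0,0,0,0.43]],
  ],
)

```text
time: 8.72
ee_pos: [498.0, -48.6, 124.4]
tcp_rot: [0.706, -0.05, 0.705, 0.05]
force: [-0.5, 1.1, 7.2]
width: 39.6
```

```bash
python3 - <<'E'
from h import *
delta(c2w(-9,-88,124))
f=arm.grab_frame("scene"); cv2.imwrite("pics/s5.png",cv2.resize(f[180:300,260:400,::-1],None,fx=5,fy=5,interpolation=cv2.INTER_CUBIC))
E
```

```text
t 8.725 pos [498.  -48.6 124.4] F [-0.5  1.1  7.2] w 39.6
shift tool(now) mm [ 0.4 -0.4 -1.4] in goal frame [ 0.4 -0.4 -1.4] turn [0.001  0.0013 0.0003]
```

View pics/s5.png

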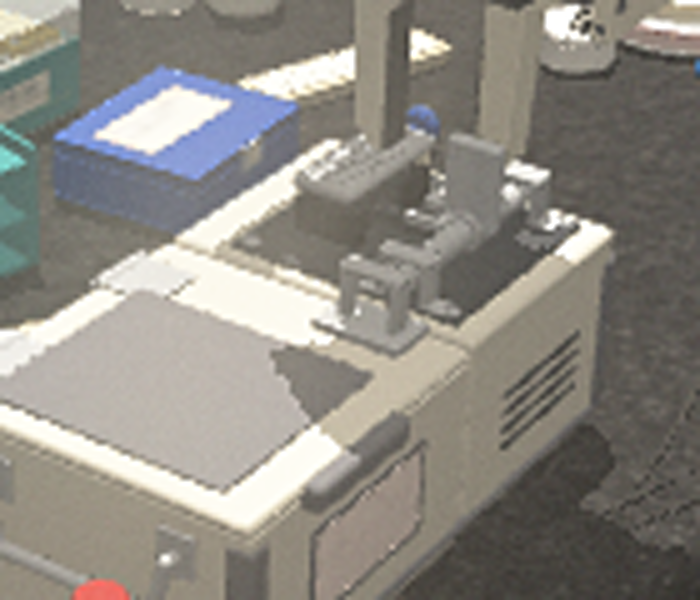

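One finger stands on the plate and the other behind the tab. The force reading leaves the exact catch travel uncertain, so I'll go a little deeper.

Call:
send_rows(
  commands=[
    [[0.001,0,0,0,0,0,0.43],[0,0,0,0,0,0,0.43],[0,0,0,0,0,0,0.43]],
  ],
)

```text
time: 9.15
ee_pos: [498.0, -48.6, 123.5]
tcp_rot: [0.706, -0.05, 0.705, 0.05]
force: [-0.2, 0.1, 7.8]
width: 40.1
```

```bash
python3 - <<'E'
from h import *
for i in range(3): delta(c2w(-9,-88,124))
E
```

```text
t 9.15 pos [498.  -48.6 123.5] F [-0.2  0.1  7.8] w 40.1
shift tool(now) mm [-0.5 -0.4 -1.4] in goal frame [-0.5 -0.4 -1.4] turn [0.001  0.0013 0.0004]
t 9.15 pos [498.  -48.6 123.5] F [-0.2  0.1  7.8] w 40.1
shift tool(now) mm [-0.5 -0.4 -1.4] in goal frame [-0.5 -0.4 -1.4] turn [0.001  0.0013 0.0004]
t 9.15 pos [498.  -48.6 123.5] F [-0.2  0.1  7.8] w 40.1
shift tool(now) mm [-0.5 -0.4 -1.4] in goal frame [-0.5 -0.4 -1.4] turn [0.001  0.0013 0.0004]
```

Call:
send_rows(
  commands=[
    [[0,0.003,0,0,0,0,0.43],[0,0.003,0,0,0,0,0.43],[0,0.002,0,0,0,0,0.43],[0,0,0,0,0,0,0.43]],
  ],
)

```text
time: 9.65
ee_pos: [497.0, -41.3, 123.6]
tcp_rot: [0.706, -0.05, 0.705, 0.049]
force: [1.8, -6.0, 7.9]
width: 40.1
```

Call:
send_rows(
  commands=[
    [[0,0.002,0,0,0,0,0.43],[0,0.001,0,0,0,0,0.43],[0,0,0,0,0,0,0.43]],
  ],
)

```text
time: 10.02
ee_pos: [496.6, -38.5, 123.6]
tcp_rot: [0.706, -0.05, 0.705, 0.049]
force: [1.6, -6.9, 7.3]
width: 39.9
```

```bash
python3 - <<'E'
from h import *
delta(c2w(-9,-54.5,123.5))
f=arm.grab_frame("scene"); cv2.imwrite("pics/s6.png",cv2.resize(f[180:300,260:400,::-1],None,fx=5,fy=5,interpolation=cv2.INTER_CUBIC))
E
```

```text
t 10.025 pos [496.6 -38.5 123.6] F [ 1.6 -6.9  7.3] w 39.9
shift tool(now) mm [ 0.  22.9 -1.4] in goal frame [ 0.1 22.9 -1.5] turn [0.0006 0.0017 0.0021]
```

View pics/s6.png

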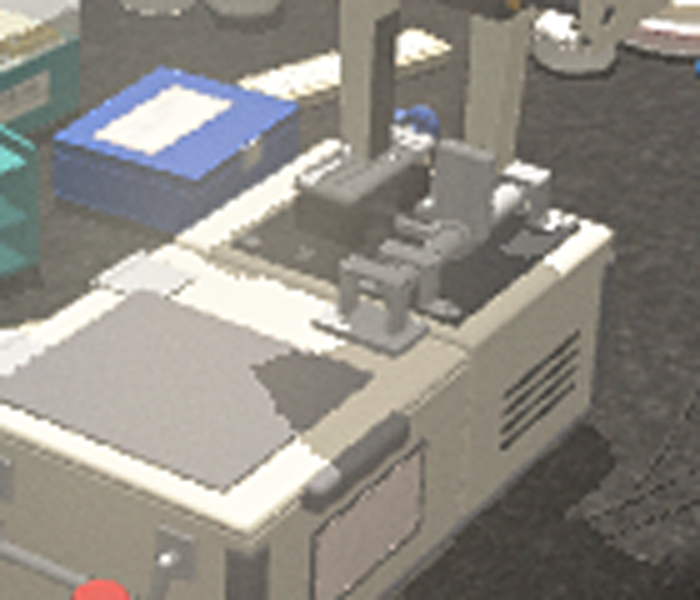

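The tab moved from about (472,170) to (460,178) with the force steady, so the bolt is sliding. I'll carry on.

Call:
send_rows(
  commands=[
    [[0,0.003,0,0,0,0,0.43],[0,0.003,0,0,0,0,0.43],[0,0.003,0,0,0,0,0.43],[0,0.003,0,0,0,0,0.43],[0,0,0,0,0,0,0.43]],
  ],
)

```text
time: 10.7
ee_pos: [494.9, -26.4, 123.6]
tcp_rot: [0.706, -0.05, 0.705, 0.049]
force: [1.5, -5.5, 8.5]
width: 39.8
```

Call:
send_rows(
  commands=[
    [[0,0.003,0,0,0,0,0.43],[0,0.003,0,0,0,0,0.43],[0,0.002,0,0,0,0,0.43],[0,0,0,0,0,0,0.43]],
  ],
)

```text
time: 11.2
ee_pos: [494.0, -20.0, 123.6]
tcp_rot: [0.706, -0.051, 0.705, 0.048]
force: [2.4, -18.8, 6.2]
width: 40.1
```

```bash
python3 - <<'E'
from h import *
delta(c2w(-9,-54.5,123.5))
f=arm.grab_frame("scene"); cv2.imwrite("pics/s7.png",cv2.resize(f[180:300,260:400,::-1],None,fx=5,fy=5,interpolation=cv2.INTER_CUBIC))
E
```

```text
t 11.2 pos [494.  -20.  123.6] F [  2.4 -18.8   6.2] w 40.1
shift tool(now) mm [ 0.1  4.2 -1.4] in goal frame [ 0.1  4.2 -1.4] turn [0.0006 0.0017 0.0051]
```

View pics/s7.png

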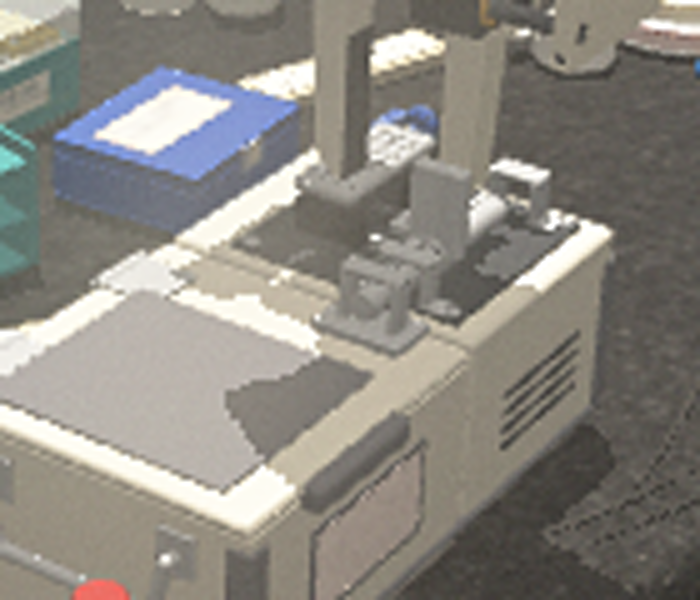

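The bolt end shows in the staple (about (370,285)) and the case hasn't moved (corner still at (610,235)). One small extra push will confirm the stop.

Call:
send_rows(
  commands=[
    [[0,0.001,0,0,0,0,0.43],[0,0,0,0,0,0,0.43]],
  ],
)

```text
time: 11.5
ee_pos: [494.0, -19.9, 123.7]
tcp_rot: [0.706, -0.052, 0.705, 0.047]
force: [3.0, -26.8, 6.8]
width: 40.4
```

The stop is firm: 8 N more for 0.1 mm. I'll ease back, then go straight up and clear.

Call:
send_rows(
  commands=[
    [[0,-0.003,0,0,0,0,0.43],[0,-0.002,0,0,0,0,0.43],[-0.005,0,0,0,0,0,0.43],[-0.01,0,0,0,0,0,0.43],[-0.03,0,0,0,0,0,0.43],[-0.05,0,0,0,0,0,0.43],[-0.05,0,0,0,0,0,0.43],[-0.03,-0.04,0,0,0,0,0.43],[0,-0.04,0,0,0,0,0.43],[0,0,0,0,0,0,0.43],[0,0,0,0,0,0,0.43],[0,0,0,0,0,0,0.43]],
  ],
)

```text
time: 13.0
ee_pos: [504.9, -100.3, 297.6]
tcp_rot: [0.705, -0.05, 0.705, 0.05]
force: [0.3, 1.1, -0.8]
width: 40.0
```

```bash
python3 - <<'E'
from h import *
import pickle
delta(c2w(-9,-88,300))
cm=arm.camera_model("wrist"); f=arm.grab_frame("wrist"); cv2.imwrite("pics/w3.png",f[:,:,::-1]); pickle.dump(cm,open("w3.pkl","wb"))
u,v=np.round(proj(cm,c2w(0,-72,120))).astype(int); print(u,v)
x0=max(0,u-85);y0=max(0,v-70);print(x0,y0)
cv2.imwrite("pics/w3z.png",cv2.resize(f[y0:y0+140,x0:x0+180,::-1],None,fx=4,fy=4,interpolation=cv2.INTER_CUBIC))
f=arm.grab_frame("scene"); cv2.imwrite("pics/s8.png",cv2.resize(f[180:300,260:400,::-1],None,fx=5,fy=5,interpolation=cv2.INTER_CUBIC))
E
```

```text
t 13.0 pos [ 504.9 -100.3  297.6] F [ 0.3  1.1 -0.8] w 40.0
shift tool(now) mm [-2.4 51.8 -0.9] in goal frame [-2.4 51.8 -1. ] turn [ 0.0018 -0.0003 -0.0002]
325 134
240 64
```

View pics/w3z.png

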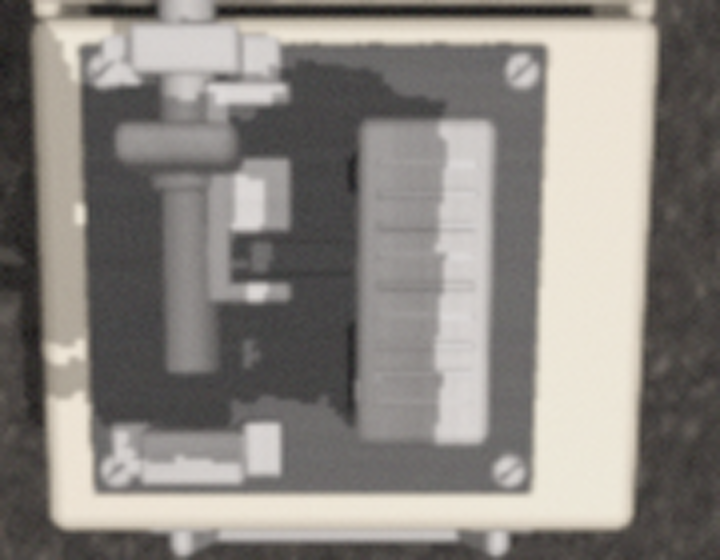

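View pics/s8.png

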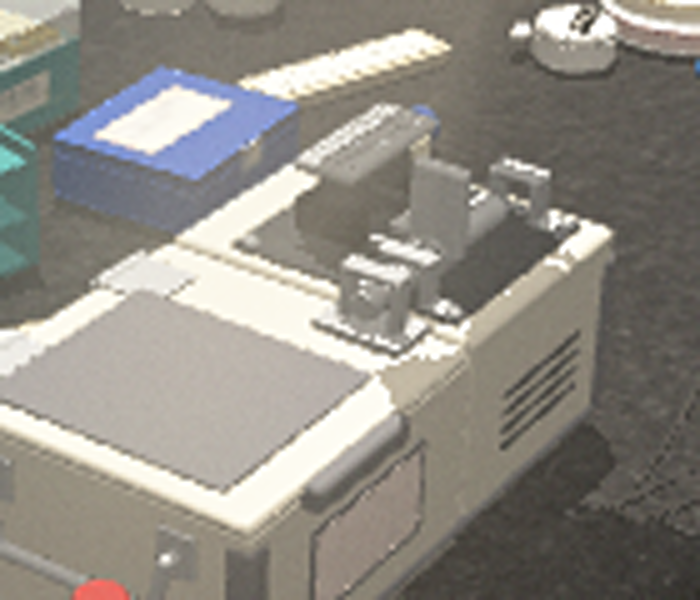

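The bolt passes through the staple, the lid is flat and the plate looks raised. I'll measure the bolt travel and the plate height.

```bash
python3 - <<'E'
from h import *
import pickle
cm=pickle.load(open("w3.pkl","rb"))
z=lambda u,v,h:ray(cm,240+(u+.5)/4-.5,64+(v+.5)/4-.5,h)
def ci(p): d=p[:2]-T;c,s=np.cos(TH),np.sin(TH);return np.array([c*d[0]+s*d[1],-s*d[0]+c*d[1]]).round(1)
print('tab',ci(z(115,165,146)),ci(z(240,165,146)),ci(z(178,121,146)))
P=[(360,120),(495,120),(488,443),(358,443)]
for h in (123,128,132):
    w=[z(*p,h) for p in P]; print(h,[ci(q) for q in w],'L',round(np.linalg.norm(w[1]-w[2]),1),round(np.linalg.norm(w[0]-w[3]),1))
print([ci(z(u,v,95)) for u,v in((50,528),(632,528),(657,22),(33,22))])
# scene: plate top corners
cs=arm.camera_model("scene")
for h in (123,132): print(h,[((np.array(proj(cs,c2w(*q,h)))-[260,180])*5).round() for q in((2,-40),(30,-40),(2,-106),(30,-106))])
E
```

```text
tab [-45.1 -50.5] [-20.8 -50.5] [-32.7 -42.4]
123 [array([  3.2, -39.9]), array([ 31.1, -39.9]), array([  31.7, -106.3]), array([   3.5, -106.3])] L 66.4 66.4
128 [array([  3. , -40.4]), array([ 30.5, -40.4]), array([  31.1, -105.8]), array([   3.3, -105.8])] L 65.4 65.4
132 [array([  2.9, -40.8]), array([ 30.1, -40.7]), array([  30.7, -105.4]), array([   3.2, -105.4])] L 64.6 64.6
[array([ -68.7, -129.4]), array([  69.9, -129.1]), array([ 69.4, -16.6]), array([-68.2, -16.9])]
123 [array([351., 191.]), array([291., 171.]), array([439., 131.]), array([380., 113.])]
132 [array([352., 170.]), array([291., 151.]), array([440., 111.]), array([381.,  93.])]
```

Bolt travel measures 25.5 mm. The absolute plate height is ambiguous, so I'll compare the same crop from the start (catch up), pressed and now.

```bash
python3 - <<'E'
import cv2,numpy as np
a=cv2.imread("pics/scene0.png")[180:300,260:400]; a=cv2.resize(a,None,fx=5,fy=5,interpolation=cv2.INTER_CUBIC)
s4=cv2.resize(cv2.imread("pics/s4.png"),(220,200),interpolation=cv2.INTER_AREA)[30:150,60:200]; s4=cv2.resize(s4,None,fx=5,fy=5,interpolation=cv2.INTER_CUBIC)
c=[s4,cv2.imread("pics/s7.png"),cv2.imread("pics/s8.png")]
cv2.imwrite("pics/cmp.png",np.hstack([i[60:260,230:490] for i in c]))
E
```

```text
(no output)
```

View pics/cmp.png

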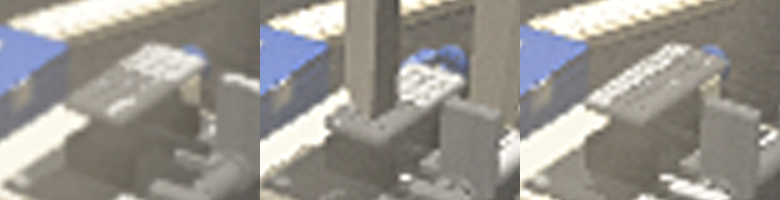

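The plate's left corner is at row 103 now, against 105 at the start and 122 when pressed, so the catch is up again. The arm is clear, so I'll hand in the job.

```bash
python3 - <<'E'
from rig import arm
print(arm.get_obs()['force'].round(1)); print(arm.close_job())
E
```

```text
[ 0.6  0.7 -0.4]
the job is handed in; nothing more can be done
None
```

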